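# Set and clamp the slotted rack stop

### The job

Slide the slotted aluminium stop bracket along its bolts until the front face of its fence stands on the red mark line of the plate, then turn the orange wing knob clockwise until it clamps the bracket snugly there, without over-tightening it. Let go, and leave the things round about where they are.

Things in the scene. Friction and masses are not known exactly. Their poses are not given: they have to be found in the camera images.
- plate: Fixed grey plate, 300 x 130 x 12 mm, upper face 12 mm above the worktop. Origin on the worktop, x = slide direction, z up; it spans x -165 to +135, y -65 to +65 mm. End stop across it at x = 128 mm: 100 mm wide, 10 thick, top 34 mm above the worktop. At y = 0: guide bolt (8 mm, head 17 mm wide, its top 27.5 mm above the worktop) at x = -10 mm and the knob's 8 mm stud at x = -86 mm.
- bracket: Loose aluminium L-shaped stop bracket, 0.25 to 0.5 kg. Origin = fence_edge; x points out of the fence's front face, in the slide direction, z up. Foot 172 mm long (from the origin to -x), 44 wide, 8 thick, with two slots in line along x (10 mm wide, 64 long) round bolt and stud: it slides about 56 mm along x and hardly turns. Fence: upright wall across the foot, 84 mm wide (y), 10 thick, 55 high.
- fence_edge (a point): Middle of the lower edge of the fence's front face (the face towards the end stop), on the plate's upper face. This is what belongs on the mark.
- fence_top (a point): Middle of the fence's top edge, half-way through its 10 mm thickness, 55 mm above the plate's upper face. The fence can be grasped here from above, fingers closing along the bracket's x.
- mark_line (a point): Middle of the red mark: a straight line 3 mm wide across the plate (along y), seen on both sides of the fence as a red dash on the plate's upper face that runs down over its edge. x is the slide direction as for the plate. At the start the mark lies 12 to 49 mm ahead (+x) of the fence's front face.
- knob_grip (a point): Middle of the orange wing knob's grip bar, on its axis. The bar is 46 mm long (x of this frame), 12 thick (y), 28 high; this point is 12 mm below its top, 16 above its underside. Under it a black hub of 30 mm diameter. Frame and knob turn together, and sink 3 mm per radian of tightening. Turn it by pinching the bar across its thickness from above, in several grasps; it stays where it is left.
- knob (a joint): Angle of the wing knob, rad; grows clockwise seen from above = tightening. Starts loose at 0 to 0.3. Friction about 0.15 N m until the brass washer (24 mm) under it bites on the bracket's foot, at an unknown 0.9 to 1.8 rad, to be felt or seen; each radian past the bite adds about 0.13 N m of torque and 45 N of clamping. Snug is 0.7 rad past the bite; under 0.35 is slack, over 1.1 over-tight.
- nut: The clamp as a whole (nut with the black hub, orange wing knob and brass spring washer) that presses on the bracket's foot. Origin on the stud's axis, 59 mm below knob_grip; z up. It sinks with the knob, 3 mm per radian.
- tube_rack_c (a point): Bystander: blue plastic tube rack, 64 x 126 x 46 mm, behind the white tray; this point is at its centre.
- blue_marker_c (a point): Bystander: white marker pen with blue cap, 132 mm long, 16 mm thick, lying near the front edge; this point is at its middle.
- tape_roll_c (a point): Bystander: roll of brown tape lying flat, 96 mm across and 48 mm high, at the back right; this point is at its centre.

How it is judged:
By the outcome, as a careful person would: the job done as asked, in the order asked, and still so for the second after the job is handed in, with the robot touching nothing.
It also fails if it takes over 72 s, if anything falls off the work surface, if the arm or the gripper's body presses on something with over 40 N, if the wrist force passes 120 N, or if a joint passes its speed limit or range.

### The arm

A 7-joint arm with a two-finger parallel gripper is mounted at the origin on a cart in front of the work surface, level with it; the furniture and walls round the work are solid. World frame = base frame: x ahead of the robot, y to its left, z up, the work surface at z = 0. Lengths are in m, angles in rad, forces in N, time in s.
With the tool pointing down it reaches from about 0.425 to 0.925 m from the base axis. Payload 6.8 kg.
Tool frame: the origin (TCP) lies at the very end of the fingers, on their centre line; the grasp point (between the pads) lies 19 mm behind it; z points along the fingers, y is the line along which they close (so a half turn about z gives the same grasp; the last joint's range is limited). The gripper opens to 85 mm and grips with 20 to 120 N. Pads are 22 mm wide; open, the fingers measure 114 mm over their backs; the gripper's body (76 mm by 85 mm) begins 54 mm behind the grasp point. The pads swing forward as they close: fully open they stand 13 mm farther back than shut.
Start: joints at [-1.29, 0.477, 0.022, 1.555, -0.011, 1.109, -0.083], TCP at [0.256, 0.625, 0.231] pointing down, gripper open.
Joint ranges: [-2.96, 2.96], [-0.34, 2.1], [-1.41, 1.46], [0.24, 2.44], [-1.37, 4.51], [0.17, 1.92], [-2.96, 2.96]. Speed limits (rad/s): [2.39, 2.39, 3.14, 3.14, 3.14, 3.14, 3.14].

### API

Orientations are given as a rotation vector (axis times angle).
In Python, from bench import r gives the robot as it stands.
- The arm moves only by the tool play_rows, never from a script. Its argument "targets" is text: rows parted by semicolons, each of 5 numbers parted by spaces: the closure, from -1 (fully open) to 1 (shut), then the shift along the tool's x, y, z in m, then the turn about the tool's z in rad. In form: gripper dx dy dz spin; .... A call has 1 to 8 rows; each row is the pose to reach, as a shift and turn from the pose commanded when the call began, along the tool's axes at that moment; what a row does not reach only later rows make up. A row lasts 1/12 s, in which the tool goes at most 41.7 mm and 7.16 degrees, less where a joint would pass 70% of its speed; a pose out of reach is approached as far as the arm can. A call with a gripper value outside its range is refused whole. The fingers move at their own pace and stop on an object; "squeeze" is the grip in N (left out, the last holds). Time passes only in rows, so rows that repeat a pose let the fingers close. It gives the time, the measured TCP pose, the force, the opening and the grip force at its end, in the units of the state.
- r.get_obs(): the state, without advancing time (a new reading comes with each control period).
- r.grab_frame(name): name is "scene" or "top" or "wrist"; returns the picture (420x560x3 uint8, red, green, blue); there is no depth.
- r.camera_info(name): a dict with "fov_y" (degrees; the focal length in pixels is half the picture's height over the tangent of half this angle, whatever the lens; pixels are square), "cx", "cy" (the principal point, pixels), "k1" (the pictures are not rectified: a ray, as slopes to the right and down, at radius r is drawn at 1 + k1 r^2 times it, then the intrinsics apply), "position" and "rotation" of the camera in the world. Camera axes: x right, y down, z forward; pixel columns grow to the right and rows downward; lengths in m; the calibration is good to about 2 mm. A picture is of the moment at which its call begins: read the wrist's pose just before it. camera_info takes no time and is no camera call; for the wrist camera it gives the pose at the moment of the call.
- r.hand_in(): hands the job in; it is judged then, once.
The state is a dict: "clock": time; "joints": joint angles; "qvel": joint speeds; "tau": joint torques, N m; "tcp_pos": TCP position; "orientation": TCP orientation; "contact_force": force on the tool from outside, world axes, zero at the start; "moment": the same for the moment, N m; "grip_width": finger opening in m; "gripper_force": force on a finger pad.
Only numpy, scipy, OpenCV 4.12 (cv2) and the standard library are available. Lean on these libraries where they do the work, as an engineer would, in place of code of your own. Each camera call takes 0.05 s, during which the arm holds its last target. There are 200 camera calls.

## Working session

There is one attempt and no reset: what is moved stays moved. The work goes in short steps, Python scripts to look and compute and a tool call to move; the robot and the scene stay as the last step left them, time stands still between calls to the robot, and variables do not carry over. Pictures are saved under pics/ and viewed, at most 10 in all, crops included, and the job is handed in when it is done.

Besides the shell and the picture viewer there is one more tool, called as a command line: name --argument value ..., lists and objects as JSON in quotes. play_rows: Moves the arm, as the interface text tells. Its arguments: {"type":"object","properties":{"targets":{"type":"string"},"squeeze":{"type":"number"}},"required":["targets"]}

```bash
mkdir -p pics; ls
python3 - <<'E'
from bench import r
import cv2
for n in("scene","top"):
    c=r.camera_info(n);print(n,c)
    cv2.imwrite(f"pics/{n}0.png",r.grab_frame(n)[:,:,::-1])
print(r.camera_info("wrist"));print(r.get_obs())
E
```

```text
pics
scene {'fov_y': 44.07618585426628, 'cx': 277.22112656047034, 'cy': 215.33283345292003, 'k1': 0.03176417748023019, 'position': array([-0.46387167, -0.682145  ,  0.7231026 ]), 'rotation': array([-1.87991106,  0.93905276, -0.56830986])}
top {'fov_y': 47.55048777009958, 'cx': 281.6421213706627, 'cy': 210.08248853611386, 'k1': -0.10122783084896413, 'position': array([0.35153473, 0.0756188 , 1.34200506]), 'rotation': array([-2.1514274 ,  2.13649484, -0.15679151])}
{'fov_y': 65.83337779187157, 'cx': 272.53716113836157, 'cy': 214.33498804723123, 'k1': -0.046322565952344213, 'position': array([0.18180893, 0.65274957, 0.37313768]), 'rotation': array([2.38128315, 1.5981182 , 0.25380239])}
{'clock': 0.1, 'joints': array([-1.29014432,  0.47767658,  0.0223775 ,  1.55635178, -0.01153623,
        1.10931524, -0.08312584]), 'qvel': array([-0.00062001, -0.00206965,  0.00012121, -0.00423832, -0.00030398,
       -0.00128839,  0.00026742]), 'tau': array([ 3.73430594e-03, -5.97765648e+01,  1.61325060e+00, -2.81956619e+01,
        1.27726916e-02,  5.03951189e-03, -2.54055230e-07]), 'tcp_pos': array([0.25566494, 0.62412766, 0.23045134]), 'orientation': array([-6.06852168e-01, -3.08220400e+00,  2.52639495e-03]), 'contact_force': array([ 0.24204253,  0.51738976, -1.17148769]), 'moment': array([ 0.01415346,  0.05778789, -0.00096177]), 'gripper_force': 0.0, 'grip_width': 0.08503696807060417}
```

View pics/top0.png

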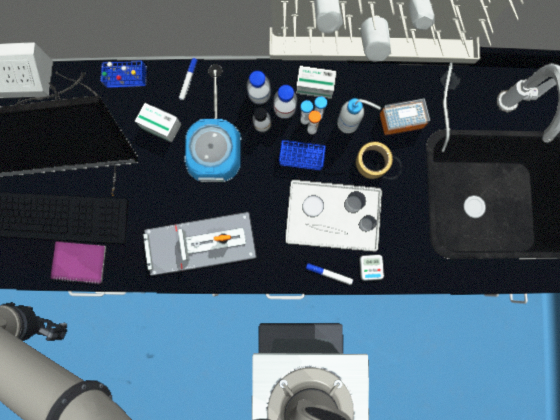

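View pics/scene0.png

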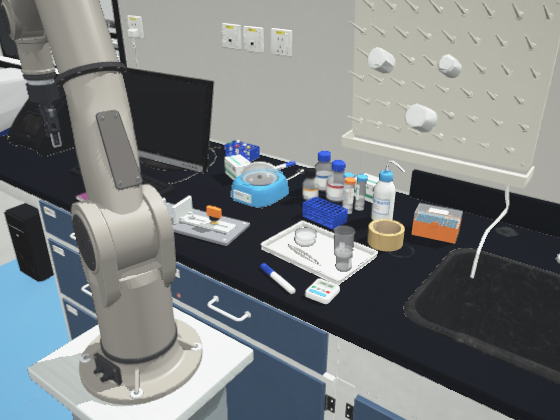

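The top view shows the plate at about (200,241), with the end stop at x≈150, the fence at (182,243) and the orange knob at (222,238). The slide direction points to image left, which is world +y. Next I'll measure these roughly.

```bash
cat > h.py <<'E'
import numpy as np,cv2
from bench import r
from scipy.spatial.transform import Rotation as R
def cam(n):
    c=r.camera_info(n); f=210/np.tan(np.radians(c['fov_y'])/2)
    return c,f
def cast(n,px,z,c=None):
    "pixels -> world points on plane z"
    c=c or r.camera_info(n); f=210/np.tan(np.radians(c['fov_y'])/2)
    px=np.atleast_2d(px).astype(float); d=(px-[c['cx'],c['cy']])/f
    u=d.copy()
    for _ in range(20): u=d/(1+c['k1']*(u**2).sum(1,keepdims=True))
    v=R.from_rotvec(c['rotation']).apply(np.c_[u,np.ones(len(u))])
    return c['position']+v*((z-c['position'][2])/v[:,2])[:,None]
def proj(n,P,c=None):
    c=c or r.camera_info(n); f=210/np.tan(np.radians(c['fov_y'])/2)
    q=R.from_rotvec(c['rotation']).inv().apply(np.atleast_2d(P)-c['position']); u=q[:,:2]/q[:,2:]
    return u*(1+c['k1']*(u**2).sum(1,keepdims=True))*f+[c['cx'],c['cy']]
def orange(im):
    h=cv2.cvtColor(im,cv2.COLOR_RGB2HSV); return cv2.inRange(h,(6,150,120),(22,255,255))
def red(im):
    h=cv2.cvtColor(im,cv2.COLOR_RGB2HSV); return cv2.inRange(h,(0,110,70),(4,255,255))|cv2.inRange(h,(172,110,70),(180,255,255))
def tool(world_delta):
    return R.from_rotvec(r.get_obs()['orientation']).inv().apply(world_delta)
def axes():
    return R.from_rotvec(r.get_obs()['orientation']).as_matrix()
E
python3 - <<'E'
from h import *
im=cv2.imread('pics/top0.png')[:,:,::-1].copy()
h=cv2.cvtColor(im,cv2.COLOR_RGB2HSV)
m=cv2.inRange(h,(0,0,90),(180,70,255)); m[:205]=0;m[280:]=0;m[:,:138]=0;m[:,262:]=0
m=cv2.morphologyEx(m,cv2.MORPH_CLOSE,np.ones((9,9)))
cs=max(cv2.findContours(m,0,2)[0],key=cv2.contourArea)
b=cv2.boxPoints(cv2.minAreaRect(cs)); print(b); P=cast('top',b,.012);print(P.round(4),np.linalg.norm(np.diff(P,axis=0),axis=1))
print('centre',P.mean(0))
o=orange(im);o[:205]=0;o[280:]=0;o[:,:138]=0;o[:,262:]=0
ys,xs=np.nonzero(o);print('knob',len(xs),cast('top',[xs.mean(),ys.mean()],.075))
E
```

```text
[[140.63528 229.72078]
 [248.37283 211.32658]
 [256.23468 257.37457]
 [148.49713 275.76874]]
[[0.4904 0.4772 0.012 ]
 [0.5451 0.1723 0.012 ]
 [0.4158 0.1483 0.012 ]
 [0.3613 0.449  0.012 ]] [0.30974238 0.13158898 0.30558373]
centre [0.45314585 0.31170016 0.012     ]
knob 76 [[0.46495812 0.23697103 0.075     ]]
```

play_rows --targets "-1 -0.035 -0.025 0 -0.1;-1 -0.075 -0.055 0 -0.2;-1 -0.112 -0.082 0 -0.3;-1 -0.149 -0.11 0 -0.4;-1 -0.186 -0.137 0 -0.5;-1 -0.223 -0.164 0 -0.565;-1 -0.26 -0.192 0 -0.565;-1 -0.295 -0.217 0 -0.565"

```text
clock: 0.77
tcp_pos: [0.4298, 0.3378, 0.2311]
orientation: [0.277, -3.129, 0.0]
contact_force: [0.5, 0.4, -0.1]
grip_width: 0.0855
gripper_force: 0.0
```

play_rows --targets "-1 0 0 0 0;-1 0 0 0 0;-1 0 0 0 0"

```text
clock: 1.02
tcp_pos: [0.429, 0.3402, 0.2311]
orientation: [0.276, -3.129, -0.0]
contact_force: [0.8, 0.8, -0.2]
grip_width: 0.0854
gripper_force: 0.0
```

Run:
```python
from h import *
o=r.get_obs();print(o['tcp_pos'],o['joints'],axes().round(3))
c=r.camera_info('wrist');im=r.grab_frame('wrist');print(c)
cv2.imwrite('pics/w1.png',im[:,:,::-1])
```

```text
[0.42903799 0.34015396 0.23114057] [-0.7895315   0.26863674  0.00667825  1.86302314 -0.00271638  1.0101947
  0.96485391] [[-0.985 -0.175 -0.001]
 [-0.175  0.985  0.   ]
 [ 0.001  0.    -1.   ]]
{'fov_y': 65.83337779187157, 'cx': 272.53716113836157, 'cy': 214.33498804723123, 'k1': -0.046322565952344213, 'position': array([0.35044215, 0.32438817, 0.37390459]), 'rotation': array([1.87451249, 2.23646384, 0.35722122])}
```

View pics/w1.png

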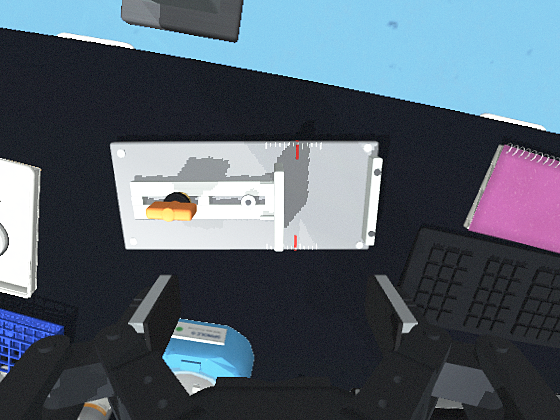

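The wrist view shows the fence at columns 275–284, rows 170–251. The red dashes are at (297,152) and (295,241), and the knob is at (170,210).

```bash
cat >> h.py <<'E'
def axis_from_marks(im,c,box=None):
    m=red(im)
    if box: k=np.zeros_like(m);k[box[1]:box[3],box[0]:box[2]]=255;m&=k
    n,l,s,ce=cv2.connectedComponentsWithStats(m)
    return [(s[i],ce[i].round(2),cast('wrist',ce[i],.012,c)[0].round(4)) for i in range(1,n) if s[i][4]>8]
E
python3 - <<'E'
from h import *
im=cv2.imread('pics/w1.png')[:,:,::-1].copy();c=r.camera_info('wrist')
for t in axis_from_marks(im,c):print(*t)
g=cv2.cvtColor(im,cv2.COLOR_RGB2GRAY)
for y in(176,186,190,225,232,240,246):print(y,g[y,266:302])
m=cv2.inRange(cv2.cvtColor(im,cv2.COLOR_RGB2HSV),(0,0,90),(180,60,255));k=np.zeros_like(m);k[125:262,100:395]=255;m&=k
m=cv2.morphologyEx(m,cv2.MORPH_CLOSE,np.ones((9,9)))
cs=max(cv2.findContours(m,0,2)[0],key=cv2.contourArea)
b=cv2.approxPolyDP(cs,4,True)[:,0];print(np.c_[b,cast('wrist',b,.012,c)[:,:2].round(4)])
o=orange(im);ys,xs=np.nonzero(o);print('orange',cv2.minAreaRect(np.c_[xs,ys].astype(np.float32)),cast('wrist',[[xs.mean(),ys.mean()]],.083,c))
E
```

```text
[296 145   3  15  44] [296.98 151.84] [0.3899 0.3602 0.012 ]
[294 235   3  13  37] [294.95 241.  ] [0.4948 0.379  0.012 ]
176 [154 151 155 156 133 136 135 117 250 255 255 255 255 255 255 255 255 255
 118 134 138 138 139 140 141 137 139 134 136 136 136 137 138 135 140 137]
186 [255 255 255 255 255 255 255 255 235 255 255 255 255 255 255 255 255 255
 121 134 135 140 135 134 139 136 138 135 138 140 134 136 134 138 140 139]
190 [255 255 255 255 255 255 255 255 232 255 255 255 255 255 255 255 255 255
 119 130 137 134 135 134 139 137 136 136 140 140 136 137 139 141 138 138]
225 [224 221 223 226 223 222 222 221 235 255 255 255 255 255 255 255 255 249
 122 127 130 144 139 213 210 207 208 209 209 206 211 204 204 220 222 221]
232 [223 224 227 225 225 223 225 220 232 255 255 255 255 255 255 255 255 231
 211 210 214 212 211 211 209 210 209 215 211 211 207 209 208 221 221 222]
240 [227 228 228 226 227 225 225 225 237 255 255 255 255 255 255 255 255 218
 212 214 214 214 213 213 214 215 215 222 153 126 145 225 214 228 224 224]
246 [249 250 228 227 251 248 226 223 237 255 255 255 255 255 255 255 255 237
 228 217 217 255 218 214 214 252 200 226 114 119 172 222 215 243 255 220]
[[1.100e+02 1.430e+02 4.162e-01 1.543e-01]
 [1.260e+02 2.490e+02 5.421e-01 1.772e-01]
 [2.810e+02 2.510e+02 5.108e-01 3.649e-01]
 [3.730e+02 2.450e+02 4.834e-01 4.738e-01]
 [3.820e+02 1.630e+02 3.849e-01 4.567e-01]
 [3.760e+02 1.410e+02 3.626e-01 4.435e-01]]
orange ((131.53814697265625, 297.94769287109375), (45.979408264160156, 234.42807006835938), 24.015100479125977) [[0.4725949  0.24417621 0.083     ]]
```

Run:
```python
import cv2
im=cv2.imread('pics/w1.png')[130:260,105:395]
cv2.imwrite('pics/w1c.png',cv2.resize(im,None,fx=2.75,fy=2.75,interpolation=cv2.INTER_CUBIC))
```

```text
(no output)
```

View pics/w1c.png

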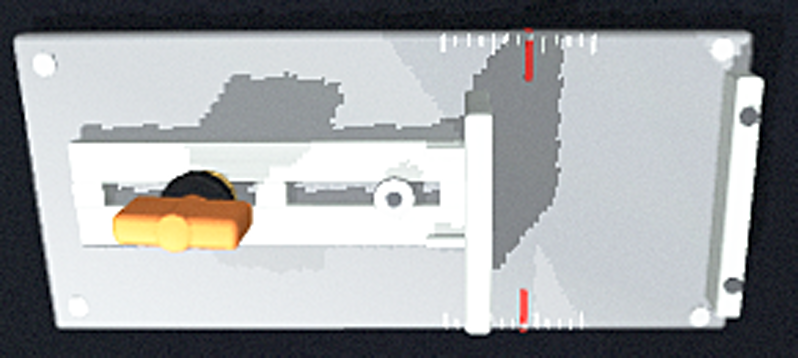

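Run:
```python
from h import *
c=r.camera_info('wrist');u=np.array([-.1764,.9843,0]);v=np.array([.9843,.1764,0])
for n,p,z in(("front",[[284,176],[284,190],[283.3,240]],.067),("back",[[274,176],[274.3,240]],.067),("ends",[[279,171],[279,251]],.067),("dash",[[297.5,152.3],[295.5,241.5]],.012),("bolt",[[105+394/2.75,130+198/2.75]],.0275)):
    P=cast('wrist',p,z,c);print(n,(P@u).round(4),(P@v).round(4))
im=cv2.imread('pics/w1.png')[:,:,::-1].copy();o=orange(im);o[240:]=0;o[:,:105]=0;ys,xs=np.nonzero(o);print(xs.min(),xs.max(),ys.min(),ys.max())
b=cv2.boxPoints(cv2.minAreaRect(np.c_[xs,ys].astype(np.float32)));P=cast('wrist',b,.085,c);print(P@u,P@v)
t=r.get_obs()['tcp_pos'];print('tcp',t@u,t@v)
```

```text
front [0.2696 0.2698 0.2697] [0.4634 0.4772 0.5297]
back [0.26   0.2605] [0.4634 0.5297]
ends [0.2648 0.2654] [0.4586 0.542 ]
dash [0.2863 0.2865] [0.4478 0.5546]
bolt [0.2318] [0.5006]
146 195 193 219
[0.14178372 0.18733195 0.18547523 0.13872143] [0.4754899  0.47557665 0.50084553 0.50086656]
tcp 0.2601130293193564 0.481941016208589
```

play_rows --targets "-1 -0.018 0.005 0.04 0;-1 -0.018 0.005 0.08 0;-1 -0.018 0.005 0.12 0;-1 -0.018 0.005 0.15 0;-1 -0.018 0.005 0.175 0;-1 -0.018 0.005 0.19 0;-1 -0.018 0.005 0.19 0;-1 -0.018 0.005 0.19 0" --squeeze 30

```text
clock: 1.73
tcp_pos: [0.4448, 0.3492, 0.0406]
orientation: [0.28, -3.127, 0.001]
contact_force: [-0.7, -0.3, -0.5]
grip_width: 0.0855
gripper_force: 0.0
```

play_rows --targets "1 0 0 0 0;1 0 0 0 0;1 0 0 0 0;1 0 0 0 0;1 0 0 0 0;1 0 0 0 0;1 0 0 0 0;1 0 0 0 0" --squeeze 30

```text
clock: 2.4
tcp_pos: [0.4465, 0.3485, 0.0419]
orientation: [-0.276, 3.129, 0.001]
contact_force: [-1.3, 1.1, 5.7]
grip_width: 0.0093
gripper_force: 32.6
```

play_rows --targets "1 0 0.005 0 0;1 0 0.009 0 0;1 0 0.013 0 0;1 0 0.016 0 0;1 0 0.017 0 0;1 0 0.017 0 0;1 0 0.017 0 0"

```text
clock: 2.98
tcp_pos: [0.4446, 0.3623, 0.0419]
orientation: [-0.273, 3.129, -0.004]
contact_force: [1.0, -5.4, 8.4]
grip_width: 0.0092
gripper_force: 33.1
```

Run:
```python
from h import *
u=np.array([-.1764,.9843,0]);t=r.get_obs()['tcp_pos'];print(t@u)
c=r.camera_info('wrist');im=r.grab_frame('wrist');print(c['position']@u)
cv2.imwrite('pics/w2f.png',im[:,:,::-1])
for t in axis_from_marks(im,c):print(t[0],t[2],t[2]@u)
cv2.imwrite('pics/w2.png',cv2.resize(im[:,:,::-1],(800,600),interpolation=cv2.INTER_CUBIC))
```

```text
0.2782165078816743
0.2771537053776932
[285 135   6   3  16] [0.3781 0.3567 0.012 ] 0.28440297000000003
[285 145   6  30 180] [0.39   0.3591 0.012 ] 0.28466612999999996
```

View pics/w2.png

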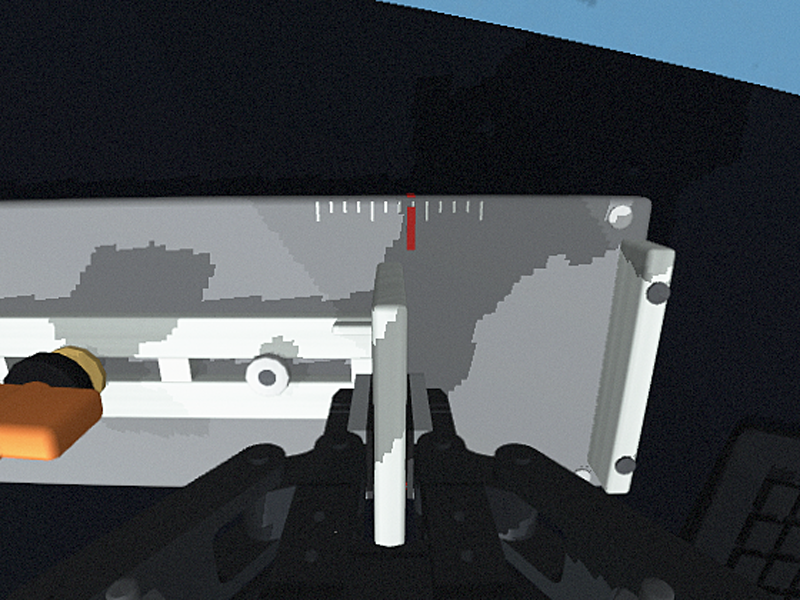

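The fence's near end is at rows 262–300, with its front lower corner near (402,264). The red dash centre is at column 411, so the fence is about 3 mm short.

```bash
cat > fr.py <<'E'
from h import *
import sys
def fence(im,c):
    g=cv2.cvtColor(im,cv2.COLOR_RGB2GRAY)
    for y in range(182,214,2):print(y,g[y,274:294])
if __name__=='__main__':
    im=cv2.imread(sys.argv[1])[:,:,::-1].copy();c=r.camera_info('wrist');fence(im,c)
    u=np.array([-.1764,.9843,0])
    m=red(im);ys,xs=np.nonzero(m[145:175,275:300]);print(np.polyfit(ys+145,xs+275,1),xs.mean()+275)
    print('top front',cast('wrist',[[284,215],[284.5,230]],.067,c)@u)
E
python3 fr.py pics/w2f.png
```

```text
182 [104 101 102 102 103 101 102  99 104 102  97 108 103 102 101 101  98 102
 105 101]
184 [108 104 107 107 109 112 108 100  96 102 100  98 105  98 103 100 101 105
 102 105]
186 [100 107 105 105 106 104 112 106  97 100 104 103 101 106 102 103 101  98
 104 101]
188 [107 104 106 112 108 112 112 110  94 103 101 102 101 104 107 106 104 103
  99 102]
190 [105 106 105 109 112 105 111 116  96 100  97 103 102 100 101 100  97 105
 105 105]
192 [105 100 103 103 103 104 108 112  98 103 103 103 101 100  99 102 105 101
  98 103]
194 [107 108 110 111 106 105 112 108  99 102 102 104 100  99 102 100 104 102
 105  99]
196 [105 111 103 108 103 106 109 107 111  98 104  99 100 103 103 107 104  97
  99 107]
198 [102 100 101 103 104 101 106 110 108  95 102 100 101 103 100  98 108 103
 100  99]
200 [104 102 103 105 105 103 101 107 109  99 102  99 100 101 102 103 105  96
 102 104]
202 [102 106 104 106 108 104 110 109 113  98 100 103 101  99 101 100 104 104
 100 102]
204 [105 103 107 107 106 106 103 105 112 107  99 103 105 103 101 102 103 100
 103 100]
206 [106 100 105 101 103 107 104 106 101 108  96  98 103 103 105  98 104  98
 101 102]
208 [110 108 107 107 106 106 105 112 111 114 103 102 102 100  99 102 105 104
 103 104]
210 [104 102 102 102 104 109 109 110 106 109 101 105 102 103 103 102 103 103
 104 102]
212 [103 108 109 100 109 104 104 109 108 108 108  99 100 105 100 103  99 103
 101 102]
[-1.69118723e-16  2.87500000e+02] 287.5
top front [0.28114966 0.28139132]
```

play_rows --targets "1 0 0.001 0 0;1 0 0.002 0 0;1 0 0.003 0 0;1 0 0.003 0 0;1 0 0.003 0 0"

```text
clock: 3.45
tcp_pos: [0.4442, 0.3648, 0.0419]
orientation: [-0.272, 3.129, -0.005]
contact_force: [1.4, -6.9, 9.8]
grip_width: 0.0093
gripper_force: 33.3
```

```bash
python3 - <<'E'
from h import *
u=np.array([-.1764,.9843,0]);t=r.get_obs()['tcp_pos'];print(t@u)
im=r.grab_frame('wrist');cv2.imwrite('pics/w3f.png',im[:,:,::-1])
E
python3 fr.py pics/w3f.png
```

```text
0.2807037156491237
182 [100 104 101  97 102 100 101 102 102 103  99 102 101 103 101 101 100 102
 102 102]
184 [109 107 109 108 110 107 103 100 101 102 102 106 100 103  99 104 103 106
 104  99]
186 [104 102 104 103 106 108 112 102 103 100 103 105 101 100 101 102  97  98
 107 101]
188 [109 103 111 108 108 107 116 106 104  99 102 101 102  99  98 105 105 104
 102 104]
190 [100 106 101 111 105 110 113 113  98 103 101 101 101 101 100 102 102 104
 104 100]
192 [106 100 103 105 105 105 111 110 101 101  98 105 105 101 100 106 100 100
  99 100]
194 [106 106 108 100 107 110 110 118  99 103 104 102 105 104  99 105 103 101
 101 101]
196 [103 105 103 110 106 109 104 111 109 102 101 101 104 100 103 105 100  97
 101 106]
198 [107 104 104  99 104 102 105 106 107  97 102 104 101 100 101 104 100  97
 101 102]
200 [104 100 101 106 106 106 105 104 111  98 100 106 105 101 101 106 101 103
 103 104]
202 [105 106 105 106 107 103 108 108 110  97 105 100 102  99 103 103  96  99
  99 101]
204 [107 104 105 103 110 102 104 103 115 103  98  99 103  98 105 101 103  99
 101 103]
206 [102  97  99 102 107 100 105 107 107 110 101  95 103 103 100 104 101 101
 103 105]
208 [111 116 107 107 107 109 106 112 114 112  97 101  98 100 103 105 105 103
 103 101]
210 [106 102 102 104 102 103 101 111 109 110 103 103 102 103 102  99 102  98
  99 104]
212 [104 106 110 104 105 108 106 102 107 110 104  95 105 106 103  97 102 104
 104 100]
[-3.00394386e-17  2.82500000e+02] 282.5
top front [0.28362712 0.2838662 ]
```

play_rows --targets "1 0 0.0004 0 0;1 0 0.0008 0 0;1 0 0.0008 0 0;1 0 0.0008 0 0"

```text
clock: 3.83
tcp_pos: [0.4442, 0.3652, 0.0419]
orientation: [-0.272, 3.129, -0.006]
contact_force: [1.3, -8.0, 11.0]
grip_width: 0.0094
gripper_force: 33.3
```

play_rows --targets "-1 0 0 0 0;-1 0 0 0 0;-1 0 0 0 0;-1 0 0 0 0;-1 0 0 0 0;-1 0 0 0 0"

```text
clock: 4.33
tcp_pos: [0.4423, 0.3688, 0.0412]
orientation: [0.277, -3.129, -0.0]
contact_force: [0.4, 0.4, 0.1]
grip_width: 0.0808
gripper_force: 0.0
```

```bash
python3 - <<'E'
from h import *
u=np.array([-.1764,.9843,0]);t=r.get_obs()['tcp_pos'];print(t@u)
im=r.grab_frame('wrist');cv2.imwrite('pics/w4f.png',im[:,:,::-1])
cv2.imwrite('pics/w4.png',cv2.resize(im[90:320,200:420,::-1],None,fx=2.6,fy=2.6,interpolation=cv2.INTER_CUBIC))
E
python3 fr.py pics/w4f.png | tail -2
```

```text
0.2849595296362777
[1.23463862e-15 2.76000000e+02] 276.0
top front [0.28761762 0.28787286]
```

View pics/w4.png

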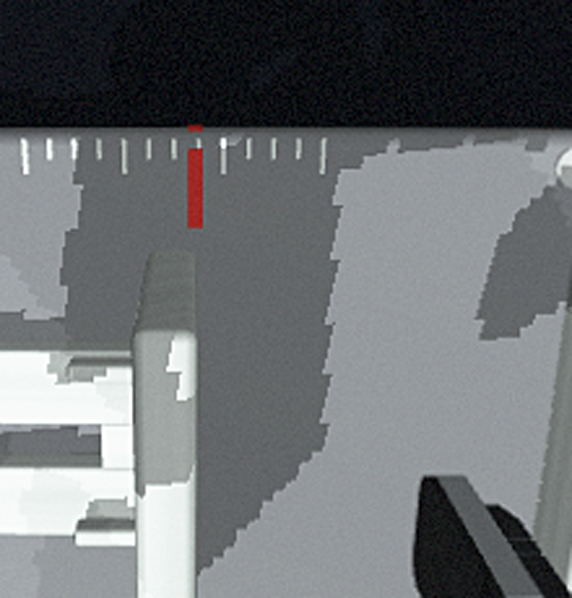

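The fence's front lower edge (194,255) now stands at the middle of the dash (195,190), within about 0.3 mm. Next is the knob: I'll rise and move over it.

play_rows --targets "-1 0 0 -0.04 0;-1 0 0 -0.08 0;-1 0 0 -0.12 0;-1 0 -0.03 -0.13 -0.12;-1 0 -0.065 -0.13 -0.24;-1 0 -0.1 -0.13 -0.36;-1 0 -0.129 -0.13 -0.48;-1 0 -0.129 -0.13 -0.6"

```text
clock: 5.05
tcp_pos: [0.4665, 0.2342, 0.1713]
orientation: [1.185, -2.908, 0.006]
contact_force: [-0.3, -0.8, 0.8]
grip_width: 0.0852
gripper_force: 0.0
```

play_rows --targets "-1 0 0 0 -0.12;-1 0 0 0 -0.24;-1 0 0 0 -0.36;-1 0 0 0 -0.48;-1 0 0 0 -0.6;-1 0 0 0 -0.6;-1 0 0 0 -0.6;-1 0 0 0 -0.6"

```text
clock: 5.72
tcp_pos: [0.4651, 0.2415, 0.1713]
orientation: [1.991, -2.43, -0.0]
contact_force: [0.0, 0.0, 1.2]
grip_width: 0.0856
gripper_force: 0.0
```

Run:
```python
from h import *
o=r.get_obs();u=np.array([-.1764,.9843,0]);v=np.array([.9843,.1764,0]);t=o['tcp_pos'];print(t,t@u,t@v,o['joints'].round(3),axes().round(3))
c=r.camera_info('wrist');im=r.grab_frame('wrist');cv2.imwrite('pics/w5.png',im[:,:,::-1])
np.savez('c5.npz',**c);print(c['position'],proj('wrist',[[.4657,.2415,.083]],c))
```

```text
[0.46513642 0.24147798 0.17128682] 0.15563671386059638 0.5004304921961361 [-0.444  0.309 -0.185  1.965  0.073  0.874  2.277] [[-0.197 -0.98  -0.   ]
 [-0.98   0.197  0.   ]
 [-0.     0.    -1.   ]]
[0.44924928 0.16152654 0.31399789] [[272.08813732 221.80117771]]
```

View pics/w5.png

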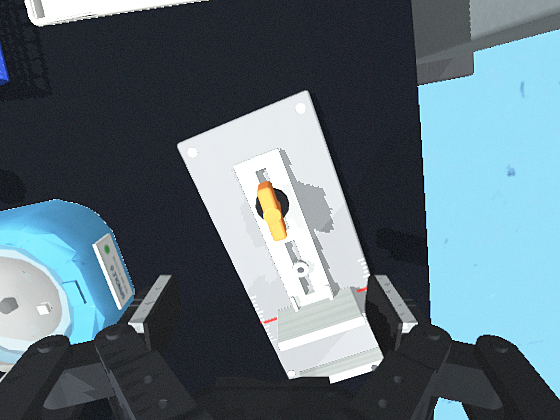

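The bar runs from (264,185) to (279,238), centred near (271,210). I'll get its direction from these and its height from the two views.

Run:
```python
from h import *
c1=dict(fov_y=65.83337779187157,cx=272.53716113836157,cy=214.33498804723123,k1=-0.046322565952344213,position=np.array([0.35044215,0.32438817,0.37390459]),rotation=np.array([1.87451249,2.23646384,0.35722122]))
c5=r.camera_info('wrist')
def rect(f,box):
    im=cv2.imread(f)[:,:,::-1].copy();o=orange(im);k=np.zeros_like(o);k[box[1]:box[3],box[0]:box[2]]=255
    ys,xs=np.nonzero(o&k);return cv2.minAreaRect(np.c_[xs,ys].astype(np.float32))
a=rect('pics/w1.png',(105,180,240,240));b=rect('pics/w5.png',(230,160,310,260));print(a,b)
u=np.array([-.1764,.9843,0]);v=np.array([.9843,.1764,0])
for z in(.07,.075,.08,.085,.09,.095,.1):
    p=cast('wrist',a[0],z,c1)[0];q=cast('wrist',b[0],z,c5)[0];print(z,p@u,p@v,q@u,q@v)
bp=cv2.boxPoints(b);P=cast('wrist',bp,.09,c5);e=np.diff(P,axis=0);print(np.linalg.norm(e,axis=1),np.degrees(np.arctan2(e[:,1],e[:,0])))
```

```text
((170.5, 206.0), (26.0, 49.0), 90.0) ((271.12213134765625, 210.4681396484375), (59.6136474609375, 19.520627975463867), 75.37911987304688)
0.07 0.1574861011982616 0.4927084886432226 0.15077448048363598 0.499932786471588
0.075 0.15913120927762192 0.49121877426921096 0.14931955178938242 0.4993345727983498
0.08 0.16077631735698228 0.4897290598951992 0.14786462309512888 0.4987363591251116
0.085 0.1624214254363426 0.48823934552118764 0.14640969440087537 0.49813814545187346
0.09 0.16406653351570297 0.48674963114717607 0.14495476570662186 0.49753993177863526
0.095 0.1657116415950633 0.48525991677316443 0.14349983701236832 0.4969417181053971
0.1 0.16735674967442363 0.48377020239915275 0.1420449083181148 0.49634350443215897
[0.01378472 0.04502495 0.01461158] [-176.4593026    93.11100458    4.44908222]
```

Run:
```python
from h import *
c1=dict(fov_y=65.83337779187157,cx=272.53716113836157,cy=214.33498804723123,k1=-0.046322565952344213,position=np.array([0.35044215,0.32438817,0.37390459]),rotation=np.array([1.87451249,2.23646384,0.35722122]))
c5=r.camera_info('wrist')
u=np.array([-.1764,.9843,0]);v=np.array([.9843,.1764,0])
im=cv2.imread('pics/w1.png')[:,:,::-1].copy();o=orange(im)
for x in(150,160,180,190):print(x,np.nonzero(o[180:240,x])[0][[0,-1]]+180)
im=cv2.imread('pics/w5.png')[:,:,::-1].copy();o=orange(im)[:,240:300]
for y in(185,195,205,215,225,235):print(y,np.nonzero(o[y])[0][[0,-1]]+240)
print(np.nonzero(o[150:270].any(1))[0][[0,-1]]+150)
for z in(.06,.07,.075,.08,.085,.09,.095):
    print(z,'w1 far v',cast('wrist',[[171,219.5]],z,c1)@v,'w5 ends s',cast('wrist',[[278,240.5],[265,180.5]],z,c5)@u)
```

```text
150 [206 209]
160 [202 210]
180 [203 211]
190 [203 219]
185 [258 271]
195 [271 274]
205 [275 279]
215 [281 281]
225 [281 285]
235 [272 286]
[181 240]
0.06 w1 far v [0.51016154] w5 ends s [0.18060307 0.1286055 ]
0.07 w1 far v [0.50672103] w5 ends s [0.17663345 0.12668297]
0.075 w1 far v [0.50500077] w5 ends s [0.17464864 0.1257217 ]
0.08 w1 far v [0.50328051] w5 ends s [0.17266383 0.12476044]
0.085 w1 far v [0.50156026] w5 ends s [0.17067903 0.12379917]
0.09 w1 far v [0.49984] w5 ends s [0.16869422 0.1228379 ]
0.095 w1 far v [0.49811975] w5 ends s [0.16670941 0.12187664]
```

Run:
```python
from h import *
im=r.grab_frame('scene');cv2.imwrite('pics/s2f.png',im[:,:,::-1])
u=np.array([-.1764,.9843,0]);v=np.array([.9843,.1764,0])
o=orange(cv2.imread('pics/scene0.png')[:,:,::-1].copy());o=o[195:235,190:240];ys,xs=np.nonzero(o);print(xs.min()+190,xs.max()+190,ys.min()+195,ys.max()+195)
for z in(.06,.067,.08,.095,.1):print(z,proj('scene',[u*.1555+v*.501+[0,0,z]]))
```

```text
206 221 205 217
0.06 [[213.42168858 210.84205448]]
0.067 [[213.27764218 208.61735132]]
0.08 [[213.00821264 204.4592672 ]]
0.095 [[212.694197   199.61814179]]
0.1 [[212.58876897 197.99399201]]
```

Both views put the bar top near z≈0.070 and its direction at 93° in the world. I'll align with that and descend.

play_rows --targets "-1 0 0 0.03 -0.12;-1 0 0 0.06 -0.25;-1 0 0 0.085 -0.25;-1 0 0 0.105 -0.25;-1 0 0 0.118 -0.25;-1 0 0 0.123 -0.25;-1 0 0 0.123 -0.25;-1 0 0 0.123 -0.25"

```text
clock: 6.48
tcp_pos: [0.4654, 0.2418, 0.0487]
orientation: [-2.281, 2.159, -0.0]
contact_force: [-0.4, 0.7, 1.0]
grip_width: 0.0855
gripper_force: 0.0
```

Run:
```python
from h import *
im=r.grab_frame('wrist')
cv2.imwrite('pics/w6.png',im[:,:,::-1])
o=r.get_obs();print(o['tcp_pos'],o['contact_force'],o['joints'][6])
```

```text
[0.46576316 0.24201262 0.0491658 ] [0.10934998 0.14727223 0.40353489] 2.447456372584435
```

View pics/w6.png

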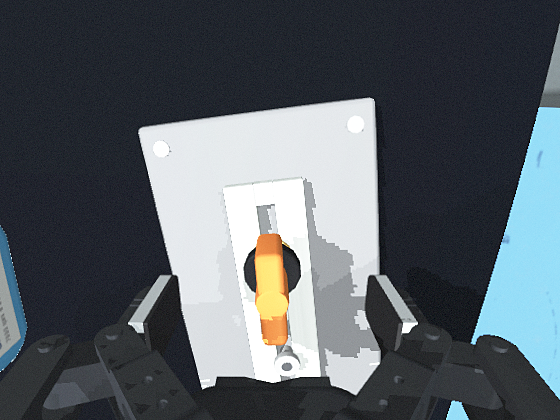

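The bar is vertical at column 272, midway between the pads at 180 and 370. I'll close on it.

play_rows --targets "1 0 0 0 0;1 0 0 0 0;1 0 0 0 0;1 0 0 0 0;1 0 0 0 0;1 0 0 0 0;1 0 0 0 0;1 0 0 0 0" --squeeze 50

```text
clock: 7.2
tcp_pos: [0.4658, 0.2419, 0.0485]
orientation: [-2.281, 2.158, -0.0]
contact_force: [1.6, 0.5, -0.2]
grip_width: 0.011
gripper_force: 51.1
```

```bash
cat > st.py <<'E'
from h import *
o=r.get_obs();a=axes()
print('yaw',np.arctan2(a[1,1],a[0,1]).round(4),'tcp',o['tcp_pos'].round(4),'F',o['contact_force'].round(1),'M',o['moment'].round(3),'j',o['joints'].round(3),o['tau'][6].round(3),o['grip_width'].round(4),o['clock'])
E
python3 st.py
```

```text
Traceback (most recent call last):
  File "st.py", line 3, in <module>
    print('yaw',np.arctan2(a[1,1],a[0,1]).round(4),'tcp',o['tcp_pos'].round(4),'F',o['contact_force'].round(1),'M',o['moment'].round(3),'j',o['joints'].round(3),o['tau'][6].round(3),o['grip_width'].round(4),o['clock'])
                                                                                                                                                                                      ^^^^^^^^^^^^^^^^^^^^^
AttributeError: 'float' object has no attribute 'round'
```

```bash
sed -i "s/o\['grip_width'\].round(4)/round(o['grip_width'],4)/" st.py; python3 st.py
```

```text
yaw -3.0864 tcp [0.4658 0.2419 0.0485] F [ 1.6  0.5 -0.2] M [ 0.141 -0.515  0.019] j [-0.435  0.496 -0.202  2.043  0.166  0.617  2.448] -0.003 0.011 7.2
```

play_rows --targets "1 0 0 0.0002 0.08;1 0 0 0.0005 0.16;1 0 0 0.0007 0.24;1 0 0 0.001 0.32;1 0 0 0.0012 0.4;1 0 0 0.0012 0.4;1 0 0 0.0012 0.4"

```text
clock: 7.78
tcp_pos: [0.4658, 0.2419, 0.0473]
orientation: [-1.809, 2.567, -0.0]
contact_force: [3.8, 1.2, -0.9]
grip_width: 0.0107
gripper_force: 51.0
```

```bash
python3 st.py
```

```text
yaw 2.7988 tcp [0.4658 0.2419 0.0473] F [ 3.8  1.2 -0.9] M [ 0.213 -0.757 -0.212] j [-0.518  0.492 -0.099  2.049  0.083  0.603  2.125] -0.06 0.0107 7.7833
```

play_rows --targets "1 0 0 0.0002 0.07;1 0 0 0.0004 0.14;1 0 0 0.0006 0.2;1 0 0 0.0006 0.2"

```text
clock: 8.12
tcp_pos: [0.4658, 0.2418, 0.0467]
orientation: [-1.542, 2.736, -0.0]
contact_force: [2.9, 1.2, -0.8]
grip_width: 0.0111
gripper_force: 51.0
```

```bash
python3 st.py
```

```text
yaw 2.5971 tcp [0.4658 0.2418 0.0467] F [ 2.9  1.2 -0.8] M [ 0.209 -0.795 -0.138] j [-0.56   0.492 -0.047  2.052  0.04   0.597  1.963] -0.557 0.0111 8.1167
```

play_rows --targets "1 0 0 0.0002 0.07;1 0 0 0.0004 0.14;1 0 0 0.0006 0.2;1 0 0 0.0006 0.2"

```text
clock: 8.45
tcp_pos: [0.4658, 0.2418, 0.0461]
orientation: [-1.262, 2.875, 0.0]
contact_force: [3.2, 0.8, -1.0]
grip_width: 0.011
gripper_force: 51.0
```

```bash
python3 st.py
```

```text
yaw 2.3981 tcp [0.4658 0.2418 0.0461] F [ 3.2  0.8 -1. ] M [ 0.284 -0.925 -0.133] j [-0.602  0.492  0.005  2.055 -0.004  0.593  1.804] -0.557 0.011 8.45
```

play_rows --targets "1 0 0 0.0002 0.05;1 0 0 0.0003 0.1;1 0 0 0.0003 0.1;1 0 0 0.0003 0.1"

```text
clock: 8.78
tcp_pos: [0.4658, 0.2418, 0.0458]
orientation: [-1.121, 2.934, 0.0]
contact_force: [4.6, 0.4, -0.5]
grip_width: 0.0108
gripper_force: 51.1
```

```bash
python3 st.py
```

```text
yaw 2.3007 tcp [0.4658 0.2418 0.0458] F [ 4.6  0.4 -0.5] M [ 0.226 -1.08  -0.133] j [-0.622  0.493  0.03   2.057 -0.026  0.591  1.726] 0.029 0.0108 8.7833
```

play_rows --targets "1 0 0 0.0002 0.05;1 0 0 0.0003 0.1;1 0 0 0.0003 0.1;1 0 0 0.0003 0.1"

```text
clock: 9.12
tcp_pos: [0.4657, 0.2418, 0.0455]
orientation: [-0.972, 2.986, 0.0]
contact_force: [5.5, 1.4, 1.1]
grip_width: 0.0106
gripper_force: 51.1
```

```bash
python3 st.py
```

```text
yaw 2.2001 tcp [0.4657 0.2418 0.0455] F [5.5 1.4 1.1] M [ 0.291 -1.131 -0.103] j [-0.643  0.494  0.057  2.058 -0.048  0.589  1.647] 0.039 0.0106 9.1167
```

play_rows --targets "1 0 0 0.0002 0.05;1 0 0 0.0003 0.1;1 0 0 0.0003 0.1;1 0 0 0.0003 0.1"

```text
clock: 9.45
tcp_pos: [0.4657, 0.2418, 0.0452]
orientation: [-0.821, 3.031, 0.0]
contact_force: [4.6, 1.2, 0.7]
grip_width: 0.0112
gripper_force: 51.1
```

```bash
python3 st.py
```

```text
yaw 2.0996 tcp [0.4657 0.2418 0.0452] F [4.6 1.2 0.7] M [ 0.269 -1.225 -0.171] j [-0.664  0.495  0.083  2.06  -0.071  0.588  1.567] 0.065 0.0112 9.45
```

```bash
cat > av.py <<'E'
from h import *
M=[];T=[];F=[]
for _ in range(7):
    r.grab_frame('top');o=r.get_obs();M.append(o['moment']);F.append(o['contact_force']);T.append(o['tau'][6])
a=axes();y=np.arctan2(a[1,1],a[0,1])%(2*np.pi)
M=np.array(M);F=np.array(F);l='%.3f turned  Mz %.3f +- %.3f  F %s tau %.3f z %.4f'%(3.1968-y,M[:,2].mean(),M[:,2].std()/7**.5,F.mean(0).round(2),np.mean(T),o['tcp_pos'][2])
print(l);open('log.txt','a').write(l+'\n')
E
python3 av.py
```

```text
1.097 turned  Mz -0.134 +- 0.017  F [ 4.51  1.35 -0.13] tau 0.137 z 0.0452
```

play_rows --targets "1 0 0 0.0002 0.05;1 0 0 0.0003 0.1;1 0 0 0.0003 0.1"

```text
clock: 10.05
tcp_pos: [0.4657, 0.2418, 0.0449]
orientation: [-0.665, 3.069, 0.001]
contact_force: [4.5, 1.4, 0.6]
grip_width: 0.0109
gripper_force: 51.1
```

```bash
python3 av.py
```

```text
1.197 turned  Mz -0.131 +- 0.009  F [5.13 1.12 0.41] tau 0.100 z 0.0449
```

play_rows --targets "1 0 0 0.0002 0.05;1 0 0 0.0003 0.1;1 0 0 0.0003 0.1"

```text
clock: 10.65
tcp_pos: [0.4657, 0.2418, 0.0446]
orientation: [-0.511, 3.099, 0.001]
contact_force: [4.6, 1.6, 0.3]
grip_width: 0.0111
gripper_force: 51.1
```

```bash
python3 av.py
```

```text
1.297 turned  Mz -0.143 +- 0.008  F [4.87 1.03 0.27] tau 0.101 z 0.0446
```

play_rows --targets "1 0 0 0.0002 0.05;1 0 0 0.0003 0.1;1 0 0 0.0003 0.1"

```text
clock: 11.25
tcp_pos: [0.4657, 0.2418, 0.0443]
orientation: [-0.355, 3.12, 0.001]
contact_force: [4.7, 0.5, 0.4]
grip_width: 0.011
gripper_force: 51.1
```

```bash
python3 av.py
```

```text
1.397 turned  Mz -0.150 +- 0.009  F [4.79 1.22 0.79] tau 0.101 z 0.0443
```

play_rows --targets "1 0 0 0.0002 0.08;1 0 0 0.00045 0.15;1 0 0 0.00045 0.15"

```text
clock: 11.85
tcp_pos: [0.4658, 0.2418, 0.0438]
orientation: [-0.119, 3.138, 0.001]
contact_force: [4.6, 1.1, -0.2]
grip_width: 0.0109
gripper_force: 51.1
```

```bash
python3 av.py
```

```text
1.547 turned  Mz -0.136 +- 0.012  F [4.78 1.36 0.12] tau 0.088 z 0.0439
```

play_rows --targets "1 0 0 0.0002 0.08;1 0 0 0.00045 0.15;1 0 0 0.00045 0.15"

```text
clock: 12.45
tcp_pos: [0.4657, 0.2418, 0.0434]
orientation: [0.117, 3.138, 0.001]
contact_force: [4.7, 1.0, 1.3]
grip_width: 0.0111
gripper_force: 51.1
```

```bash
python3 av.py
```

```text
1.697 turned  Mz -0.121 +- 0.008  F [5.1  1.25 0.8 ] tau 0.070 z 0.0434
```

play_rows --targets "1 0 0 0.0002 0.05;1 0 0 0.0003 0.1;1 0 0 0.0003 0.1"

```text
clock: 13.05
tcp_pos: [0.4657, 0.2418, 0.0431]
orientation: [0.272, 3.129, 0.001]
contact_force: [5.4, 1.8, 1.2]
grip_width: 0.0113
gripper_force: 51.2
```

```bash
python3 av.py
```

```text
1.797 turned  Mz -0.110 +- 0.014  F [5.04 1.12 0.52] tau 0.065 z 0.0431
```

play_rows --targets "1 0 0 0.0002 0.08;1 0 0 0.00045 0.15;1 0 0 0.00045 0.15"

```text
clock: 13.65
tcp_pos: [0.4657, 0.2417, 0.0426]
orientation: [0.507, 3.099, 0.001]
contact_force: [4.8, 1.5, 0.8]
grip_width: 0.0109
gripper_force: 51.2
```

```bash
sed -i 's/range(7)/range(10)/;s/7\*\*/10**/' av.py; python3 av.py
```

```text
1.947 turned  Mz -0.085 +- 0.010  F [5.05 0.97 0.75] tau 0.053 z 0.0427
```

play_rows --targets "1 0 0 0.0002 0.08;1 0 0 0.00045 0.15;1 0 0 0.00045 0.15"

```text
clock: 14.4
tcp_pos: [0.4657, 0.2417, 0.0422]
orientation: [0.738, 3.053, 0.001]
contact_force: [4.6, 1.1, 1.2]
grip_width: 0.0108
gripper_force: 51.3
```

```bash
python3 av.py
```

```text
2.097 turned  Mz -0.071 +- 0.007  F [5.04 0.92 0.99] tau 0.035 z 0.0422
```

play_rows --targets "1 0 0 0.0002 0.05;1 0 0 0.0003 0.1;1 0 0 0.0003 0.1"

```text
clock: 15.15
tcp_pos: [0.4658, 0.2417, 0.0419]
orientation: [0.888, 3.013, 0.001]
contact_force: [5.2, 0.5, 1.2]
grip_width: 0.0113
gripper_force: 51.3
```

```bash
python3 av.py
```

```text
2.197 turned  Mz -0.048 +- 0.010  F [4.8  0.69 1.43] tau 0.023 z 0.0419
```

play_rows --targets "-1 0 0 0 0;-1 0 0 0 0;-1 0 0 0 0;-1 0 0 0 0;-1 0 0 0 0;-1 0 0 0 0;-1 0 0 -0.02 0;-1 0 0 -0.06 0"

```text
clock: 16.32
tcp_pos: [0.4621, 0.24, 0.0988]
orientation: [-0.886, -3.009, 0.011]
contact_force: [-0.2, 1.2, 0.2]
grip_width: 0.085
gripper_force: 0.0
```

play_rows --targets "-1 0 0 -0.04 0;-1 0 0 -0.08 0;-1 0 0 -0.1 0;-1 0 0 -0.1 0;-1 0 0 -0.1 0"

```text
clock: 16.73
tcp_pos: [0.4654, 0.242, 0.2027]
orientation: [0.888, 3.013, 0.004]
contact_force: [-0.1, 0.3, -0.1]
grip_width: 0.0856
gripper_force: 0.0
```

Run:
```python
from h import *
c=r.camera_info('wrist');im=r.grab_frame('wrist');cv2.imwrite('pics/w7.png',im[:,:,::-1])
print(r.get_obs()['tcp_pos'])
for t in axis_from_marks(im,c):print(*t)
```

```text
[0.46458631 0.24155559 0.20135495]
[328  49  13  15  60] [334.3   56.03] [0.3899 0.3592 0.012 ]
[402 143   6   5  14] [404.79 144.86] [0.501  0.3789 0.012 ]
```

View pics/w7.png

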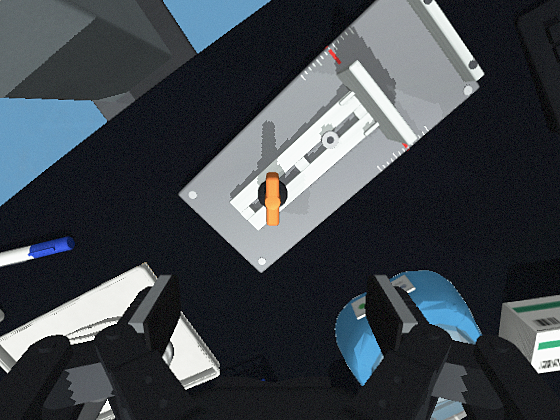

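The bar is still in line with the tool, so it did not spring back. I'll check the fence from straight above the mark.

play_rows --targets "-1 0.022 0.024 0 -0.12;-1 0.044 0.047 0 -0.24;-1 0.066 0.071 0 -0.36;-1 0.087 0.094 0 -0.48;-1 0.087 0.094 0 -0.6;-1 0.087 0.094 0 -0.72;-1 0.087 0.094 0 -0.747;-1 0.087 0.094 0 -0.747"

```text
clock: 17.45
tcp_pos: [0.4425, 0.3668, 0.1999]
orientation: [0.269, -3.128, 0.003]
contact_force: [0.4, -0.3, 0.0]
grip_width: 0.0854
gripper_force: 0.0
```

play_rows --targets "-1 0 0 0 0;-1 0 0 0 0;-1 0 0 0 0"

```text
clock: 17.7
tcp_pos: [0.4431, 0.3673, 0.2015]
orientation: [0.268, -3.13, 0.0]
contact_force: [0.2, -1.1, -0.5]
grip_width: 0.0853
gripper_force: 0.0
```

Run:
```python
from h import *
u=np.array([-.1764,.9843,0])
c=r.camera_info('wrist');im=r.grab_frame('wrist');cv2.imwrite('pics/w8f.png',im[:,:,::-1])
print(c['position']@u)
for t in axis_from_marks(im,c):print(*t,t[2]@u)
cv2.imwrite('pics/w8.png',cv2.resize(im[130:280,180:380,::-1],None,fx=4,fy=4,interpolation=cv2.INTER_CUBIC))
```

```text
0.282174852339967
[274 129   3  16  48] [275.  136.5] [0.3902 0.3591 0.012 ] 0.28463085
[276 230   1  13  13] [276. 236.] [0.4956 0.3786 0.012 ] 0.28523213999999997
```

View pics/w8.png

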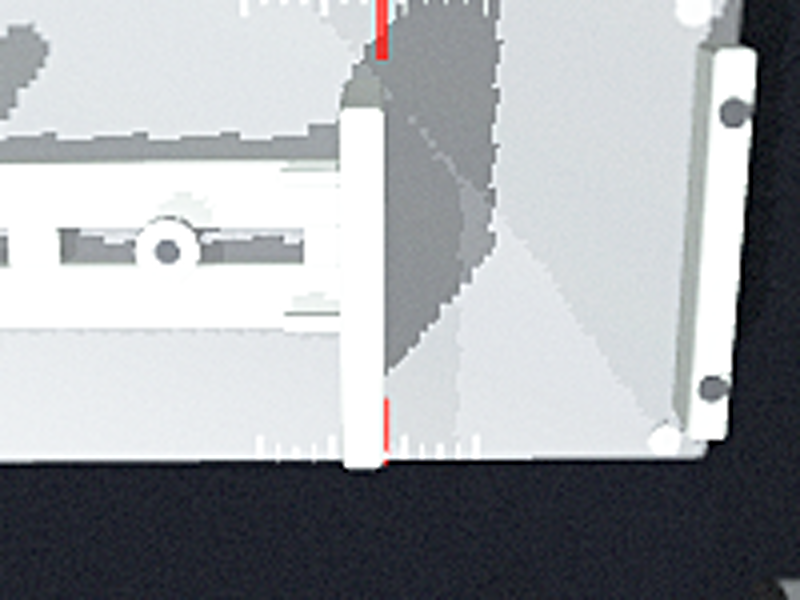

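The fence's front edge runs down columns 381–385, and the near red dash centre is at column 382. The far dash is half covered at column 386. So the fence stands on the mark and did not move during clamping. The gripper is clear at z≈0.20, so I'll hand in.

```bash
python3 -c "
from bench import r
print(r.hand_in())"
```

```text
the job is handed in; nothing more can be done
None
```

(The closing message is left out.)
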